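# Pull-check a pressed-in terminal post

### The arm

A 7-joint arm with a two-finger parallel gripper is mounted at the origin on the work surface. World frame = base frame: x ahead of the robot, y to its left, z up, the work surface at z = 0. Lengths are in m, angles in rad, forces in N, time in s.
With the tool pointing down it reaches from about 0.35 to 0.9 m from the base axis. Payload 8.1 kg.
Tool frame: the origin (TCP) lies at the very end of the fingers, on their centre line; the grasp point (between the pads) lies grip_point_offset behind it (grip_point_offset is the distance from the TCP to the grasp point, in m); z points along the fingers, y is the direction in which the jaws open and shut (so a half turn about z gives the same grasp; the last joint's range is limited). The gripper opens to 92 mm and grips with 3 to 60 N. Pads are 19 mm wide; open, the fingers measure 130 mm over their backs; the gripper's body (75 mm by 190 mm) begins 47 mm behind the grasp point.
Start: joints at [-1.44, 0.434, 0.025, 1.573, -0.012, 1.134, -0.075], TCP at [0.145, 0.608, 0.227] pointing down, gripper open.
Joint ranges: [-2.62, 2.62], [-0.44, 2.09], [-1.27, 1.32], [0.08, 2.57], [-1.32, 4.46], [0.12, 2], [-2.74, 2.74]. Speed limits (rad/s): [2.22, 2.22, 3.01, 3.01, 3.14, 3.14, 3.14].

### API

Orientations are given as a rotation vector (axis times angle).
In Python, from cell import * gives the robot as it stands.
- The arm moves only by the tool drive_tool, never from a script. Its argument "increments" is a list of rows, each an object of numbers: "grip": the gripper's target within -1 to 1 (shut at 1, half-way at 0, fully open at -1); "tx", "ty", "tz": the shift along the world's x, y, z normalised to -1 to 1, where 1 is 400 mm; "turn": the turn about the world's z normalised to -1 to 1, where 1 is 60 degrees. In form: [{"grip": .., "tx": .., "ty": .., "tz": .., "turn": ..}, ...]. A call has 1 to 20 rows; each row is the pose to reach, as a shift and turn from the pose measured when the call began; what a row does not reach only later rows make up. A row lasts 1/10 s, in which the tool goes at most 50 mm and 8.59 degrees, less where a joint would pass 70% of its speed; a pose out of reach is approached as far as the arm can. A call with a number of a shift or a turn outside -1 to 1 is refused whole. A call with a gripper value outside its range is refused whole. The fingers move at their own pace and stop on an object; "newtons" is the grip in N (left out, the last holds). Time passes only in rows, so rows that repeat a pose let the fingers close. It gives the time, the measured TCP pose, the force and the opening at its end, in the units of the state.
- observe(): the state, without advancing time (a new reading comes with each control period).
- get_image(name): name is "scene" or "side" or "wrist"; returns the picture (400x640x3 uint8, red, green, blue); there is no depth.
- camera_info(name): a dict with "fx", "fy", "cx", "cy" (pixels), "eye" and "rotation" of the camera in the world; the wrist camera has in their place "hand_eye" (4x4, takes a point from camera to tool coordinates, whose origin is the TCP and whose axes are the flange's). Camera axes: x right, y down, z forward; pixel columns grow to the right and rows downward; lengths in m; the calibration is good to about 2 mm. A picture is of the moment at which its call begins: read the wrist's pose just before it. camera_info takes no time and is no camera call.
- sign_off(): hands the job in, once; it reports no verdict.
The state is a dict: "clock": time; "joints": joint angles; "dq": joint speeds; "joint_efforts": joint torques, N m; "position": TCP position; "ee_rot": TCP orientation; "force": force on the tool from outside, world axes, zero at the start; "ft_torque": the same for the moment, N m; "width": opening from 0.0 (shut) to 1.0 (fully open).
Only numpy, scipy, OpenCV 4.12 (cv2) and the standard library are available. Lean on these libraries where they do the work, as an engineer would, in place of code of your own. Each camera call takes 0.05 s, during which the arm holds its last target. There are 200 camera calls.

### The job

The pull-test jig on the bench holds three terminal posts. Pull-check the one with the large round knob head (not the smaller square-headed one, not the thin headless one): grip its head, pull it straight up with about 12 newtons, which draws it up about 24 mm against its spring, and hold it there for a good second. Never pull harder than 18 newtons; then ease it all the way back down without letting it snap, let go, and leave the other two posts unpulled.

Things in the scene. Friction and masses are not known exactly. Their poses are not given: they have to be found in the camera images.
- round_post_top (a point): Centre of the top face of the post to check: round brass head, 38 mm diameter, 24 mm high, on an upright 12 mm steel stem. 30 mm clear height between the head's underside and the aluminium housing below it (60 x 60 mm, 50 mm high, 4 mm black collar round the stem), which stands on a fixed steel plate 130 x 400 x 10 mm. At rest this point is 114 mm above the bench. Pull axis: vertical.
- round_post (a joint): How far the round-headed post is drawn up, in m: 0 fully seated, 0.045 at its stop. It slides only straight up and cannot turn or lean; a spring draws it down with about 0.5 N per mm, weight included (12 N at 24 mm, 18 N at 36 mm). Let go, it springs back fully home.
- square_post_top (a point): Centre of the top face of a bystander post of the same height: square brass head, 24 x 24 mm, 24 mm high, on a 12 mm stem. Not to be pulled. The three posts stand in like housings in one straight row, 130 mm apart, in any order; the row may be turned on the bench.
- plain_post_top (a point): Centre of the top of a bystander post of the same height: a plain 12 mm rod without a head, the upper 24 mm brass. Not to be pulled.

How it is judged:
By the outcome, as a careful person would: the job done as asked, in the order asked, and still so for the second after the job is handed in, with the robot touching nothing.
It also fails if it takes over 34 s, if anything falls off the work surface, if the arm or the gripper's body presses on something with over 40 N, if the wrist force passes 120 N, or if a joint passes its speed limit or range.

## Working session

There is one attempt and no reset: what is moved stays moved. The work goes in short steps, Python scripts to look and compute and a tool call to move; the robot and the scene stay as the last step left them, time stands still between calls to the robot, and variables do not carry over. Pictures are saved under pics/ and viewed, about 8 in all and at most 12, crops included, and the job is handed in when it is done.

Besides the shell and the picture viewer there is one more tool, called after ">>>" as name([rows], argument=value, ...), one row to a line, values as JSON. drive_tool: Moves the arm, as the interface text tells. Its arguments: {"type":"object","properties":{"increments":{"type":"array","items":{"type":"object","properties":{"grip":{"type":"number"},"tx":{"type":"number"},"ty":{"type":"number"},"tz":{"type":"number"},"turn":{"type":"number"}}}},"newtons":{"type":"number"}},"required":["increments"]}

```bash
mkdir -p pics; python3 - <<'E'
from cell import *
import cv2, numpy as np
s=observe(); print({k:np.round(v,3).tolist() for k,v in s.items()})
ims=[]
for n in ["scene","side"]:
    im=get_image(n); cv2.imwrite(f"pics/{n}0.png",im[:,:,::-1]); c=camera_info(n); print(n,{k:np.round(v,4).tolist() for k,v in c.items()})
print(camera_info("wrist"))
E
```

```text
{'clock': 0.0, 'joints': [-1.44, 0.435, 0.025, 1.574, -0.012, 1.134, -0.075], 'dq': [-0.003, -0.002, -0.0, -0.001, -0.001, -0.0, 0.002], 'joint_efforts': [0.0, -66.784, 0.985, -31.446, -0.061, 0.043, 0.0], 'position': [0.145, 0.608, 0.226], 'ee_rot': [-0.366, -3.12, 0.002], 'force': [0.482, 0.046, 0.39], 'ft_torque': [0.021, -0.036, 0.042], 'width': 1.004}
scene {'fx': 418.4011, 'fy': 418.4011, 'cx': 316.7717, 'cy': 201.629, 'eye': [0.9171, 0.0581, 0.6964], 'rotation': [-1.9212, -1.9218, 0.5262]}
side {'fx': 427.742, 'fy': 427.742, 'cx': 320.9751, 'cy': 198.0376, 'eye': [0.5148, 0.5674, 0.5297], 'rotation': [-0.1982, 2.7455, -1.3829]}
{'fx': 357.44211047606655, 'fy': 357.44211047606655, 'cx': 324.92769352114396, 'cy': 201.25849107876056, 'hand_eye': array([[ 9.10547025e-04, -9.61862157e-01, -2.73533108e-01,
         7.41926548e-02],
       [ 9.99999254e-01,  6.53189062e-04,  1.03193543e-03,
         2.99981677e-04],
       [-8.13910807e-04, -2.73533843e-01,  9.61862035e-01,
        -1.58434732e-01],
       [ 0.00000000e+00,  0.00000000e+00,  0.00000000e+00,
         1.00000000e+00]])}
```

View pics/scene0.png

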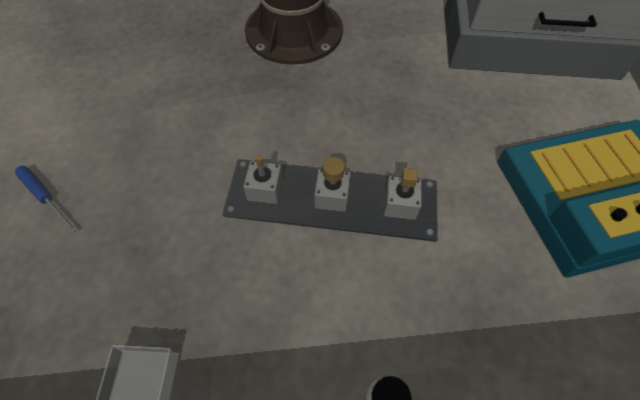

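View pics/side0.png

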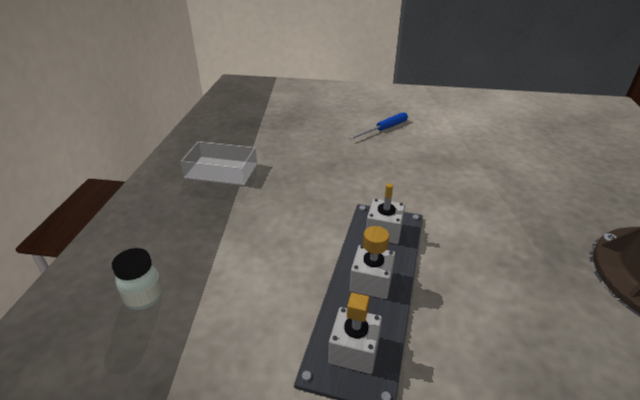

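The round head is the middle post: scene about (333,168), side about (376,240). The square head is at scene (409,178) and the plain rod at scene (260,162). Next I segment the brass and triangulate.

```bash
cat > h.py <<'E'
import cv2, numpy as np
from scipy.spatial.transform import Rotation as R
def brass(im, amin=20):
    h=cv2.cvtColor(im,cv2.COLOR_RGB2HSV)
    m=cv2.inRange(h,(8,110,60),(28,255,255))
    n,l,st,c=cv2.connectedComponentsWithStats(m)
    return [(c[i],st[i]) for i in range(1,n) if st[i][4]>amin]
def ray(c,uv,Rm=None,eye=None):
    if Rm is None: Rm=R.from_rotvec(c['rotation']).as_matrix(); eye=np.array(c['eye'])
    d=Rm@np.array([(uv[0]-c['cx'])/c['fx'],(uv[1]-c['cy'])/c['fy'],1]); return eye,d/np.linalg.norm(d)
def plane(e,d,z): return e+d*(z-e[2])/d[2]
def tri(a,b):
    A=np.stack([a[1],-b[1]],1); t=np.linalg.lstsq(A,b[0]-a[0],rcond=None)[0]
    p,q=a[0]+t[0]*a[1],b[0]+t[1]*b[1]; return (p+q)/2,np.linalg.norm(p-q)
E
python3 - <<'E'
from cell import *
from h import *
P={}
for n in ["scene","side"]:
    im=cv2.imread(f"pics/{n}0.png")[:,:,::-1].copy(); c=camera_info(n)
    for uv,st in brass(im):
        e,d=ray(c,uv); print(n,uv.round(1),st,plane(e,d,.102).round(4))
        for name,s in dict(plain={'scene':(260,162),'side':(389,196)},round={'scene':(333,168),'side':(376,240)},square={'scene':(409,178),'side':(358,307)}).items():
            if np.hypot(*(uv-s[n]))<15: P.setdefault(name,{})[n]=(e,d)
for k,v in P.items():
    if len(v)==2: print(k,tri(v['scene'],v['side']))
E
```

```text
scene [590.7 163.7] [ 530  130  110   70 5100] [0.4897 0.5339 0.102 ]
scene [258.7 160. ] [256 155   6  12  45] [ 0.4817 -0.0448  0.102 ]
scene [333.1 168.5] [323 157  21  24 390] [0.4999 0.0853 0.102 ]
scene [409.1 177.1] [401 168  16  19 241] [0.5178 0.2147 0.102 ]
scene [618.1 214.7] [ 589  193   51   45 1378] [0.5909 0.5445 0.102 ]
side [388.4 190.3] [385 183   8  15  90] [ 0.4837 -0.0432  0.102 ]
side [375.3 239.2] [363 226  26  28 606] [0.5008 0.0861 0.102 ]
side [357.3 306.4] [347 292  23  30 522] [0.518  0.2148 0.102 ]
plain (array([ 0.48293839, -0.04430349,  0.10211116]), np.float64(0.0021035032271989884))
round (array([0.50041332, 0.08550754, 0.10195444]), np.float64(0.0010257306629593145))
square (array([0.51791154, 0.21472403, 0.10199007]), np.float64(0.0002592270967919966))
```

```bash
python3 -c "
from cell import *
print(grip_point_offset)"
```

```text
0.0188
```

>>> drive_tool([
  {"grip": -1, "tx": 0.68, "ty": -1.0, "tz": 0.05},
  {"grip": -1, "tx": 0.68, "ty": -1.0, "tz": 0.05},
  {"grip": -1, "tx": 0.68, "ty": -1.0, "tz": 0.05},
  {"grip": -1, "tx": 0.68, "ty": -1.0, "tz": 0.05},
  {"grip": -1, "tx": 0.68, "ty": -1.0, "tz": 0.05},
  {"grip": -1, "tx": 0.68, "ty": -1.0, "tz": 0.05},
  {"grip": -1, "tx": 0.68, "ty": -1.0, "tz": 0.05},
  {"grip": -1, "tx": 0.68, "ty": -1.0, "tz": 0.05},
  {"grip": -1, "tx": 0.68, "ty": -1.0, "tz": 0.05},
  {"grip": -1, "tx": 0.68, "ty": -1.0, "tz": 0.05},
  {"grip": -1, "tx": 0.68, "ty": -1.0, "tz": 0.05},
  {"grip": -1, "tx": 0.68, "ty": -1.0, "tz": 0.05},
])

```text
invalid input
```

>>> drive_tool([
  {"grip": -1, "tx": 0.68, "ty": -1.0, "tz": 0.05, "turn": 0},
  {"grip": -1, "tx": 0.68, "ty": -1.0, "tz": 0.05, "turn": 0},
  {"grip": -1, "tx": 0.68, "ty": -1.0, "tz": 0.05, "turn": 0},
  {"grip": -1, "tx": 0.68, "ty": -1.0, "tz": 0.05, "turn": 0},
  {"grip": -1, "tx": 0.68, "ty": -1.0, "tz": 0.05, "turn": 0},
  {"grip": -1, "tx": 0.68, "ty": -1.0, "tz": 0.05, "turn": 0},
  {"grip": -1, "tx": 0.68, "ty": -1.0, "tz": 0.05, "turn": 0},
  {"grip": -1, "tx": 0.68, "ty": -1.0, "tz": 0.05, "turn": 0},
  {"grip": -1, "tx": 0.68, "ty": -1.0, "tz": 0.05, "turn": 0},
  {"grip": -1, "tx": 0.68, "ty": -1.0, "tz": 0.05, "turn": 0},
  {"grip": -1, "tx": 0.68, "ty": -1.0, "tz": 0.05, "turn": 0},
  {"grip": -1, "tx": 0.68, "ty": -1.0, "tz": 0.05, "turn": 0},
])

```text
clock: 1.3
position: [0.4167, 0.2071, 0.2458]
ee_rot: [-0.369, -3.119, 0.002]
force: [-0.7, 0.0, -0.3]
width: 1.0
```

>>> drive_tool([
  {"grip": -1, "tx": 0.209, "ty": -0.304, "tz": -0.05, "turn": 0},
  {"grip": -1, "tx": 0.209, "ty": -0.304, "tz": -0.05, "turn": 0},
  {"grip": -1, "tx": 0.209, "ty": -0.304, "tz": -0.05, "turn": 0},
  {"grip": -1, "tx": 0.209, "ty": -0.304, "tz": -0.05, "turn": 0},
  {"grip": -1, "tx": 0.209, "ty": -0.304, "tz": -0.05, "turn": 0},
  {"grip": -1, "tx": 0.209, "ty": -0.304, "tz": -0.05, "turn": 0},
  {"grip": -1, "tx": 0.209, "ty": -0.304, "tz": -0.05, "turn": 0},
])

```text
clock: 2.0
position: [0.4996, 0.0877, 0.2259]
ee_rot: [-0.364, -3.119, 0.001]
force: [-0.6, 0.0, -0.3]
width: 1.001
```

```bash
python3 - <<'E'
from cell import *
from h import *
s=observe(); im=get_image("wrist"); cv2.imwrite("pics/w1.png",im[:,:,::-1]); c=camera_info("wrist")
T=np.eye(4); T[:3,:3]=R.from_rotvec(s['ee_rot']).as_matrix(); T[:3,3]=s['position']; T=T@c['hand_eye']
print(np.round(s['position'],4),np.round(s['force'],2))
for uv,st in brass(im): print(uv.round(1),st,plane(*ray(c,uv,T[:3,:3],T[:3,3]),.107).round(4))
E
```

```text
[0.4996 0.0877 0.2259] [-0.57  0.04 -0.25]
[486.4 180. ] [ 467  163   40   35 1240] [0.5164 0.2158 0.107 ]
[324.7 196.2] [ 302  171   46   51 1820] [0.5    0.0879 0.107 ]
[166.8 211.3] [156 201  24  21 293] [ 0.483 -0.04   0.107]
[124.3 297.6] [ 111  266   35   63 1055] [ 0.5491 -0.1035  0.107 ]
[525.6 297.8] [ 505  266   35   63 1049] [0.6297 0.2375 0.107 ]
[498.6 348.5] [ 309  340  331   14 2996] [0.6766 0.2094 0.107 ]
```

View pics/w1.png

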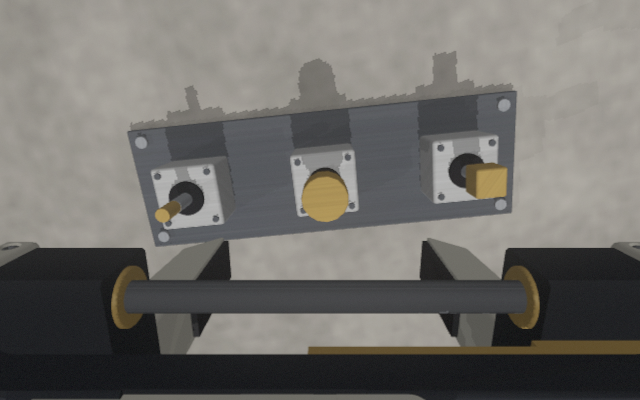

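The wrist view shows the round head at (325,196), between the open fingers. Its centre works out at (0.500, 0.087), so the tool is over it to within 1 mm. Descending now.

>>> drive_tool([
  {"grip": -1, "tx": 0.001, "ty": -0.002, "tz": -0.08, "turn": 0},
  {"grip": -1, "tx": 0.001, "ty": -0.002, "tz": -0.16, "turn": 0},
  {"grip": -1, "tx": 0.001, "ty": -0.002, "tz": -0.23, "turn": 0},
  {"grip": -1, "tx": 0.001, "ty": -0.002, "tz": -0.29, "turn": 0},
  {"grip": -1, "tx": 0.001, "ty": -0.002, "tz": -0.33, "turn": 0},
  {"grip": -1, "tx": 0.001, "ty": -0.002, "tz": -0.357, "turn": 0},
  {"grip": -1, "tx": 0.001, "ty": -0.002, "tz": -0.357, "turn": 0},
  {"grip": -1, "tx": 0.001, "ty": -0.002, "tz": -0.357, "turn": 0},
])

```text
clock: 2.85
position: [0.5004, 0.087, 0.0837]
ee_rot: [-0.364, -3.12, 0.001]
force: [1.2, 0.1, -0.1]
width: 1.0
```

>>> drive_tool([
  {"grip": 1, "tx": 0, "ty": 0, "tz": 0, "turn": 0},
  {"grip": 1, "tx": 0, "ty": 0, "tz": 0, "turn": 0},
  {"grip": 1, "tx": 0, "ty": 0, "tz": 0, "turn": 0},
  {"grip": 1, "tx": 0, "ty": 0, "tz": 0, "turn": 0},
  {"grip": 1, "tx": 0, "ty": 0, "tz": 0, "turn": 0},
  {"grip": 1, "tx": 0, "ty": 0, "tz": 0, "turn": 0},
  {"grip": 1, "tx": 0, "ty": 0, "tz": 0, "turn": 0},
  {"grip": 1, "tx": 0, "ty": 0, "tz": 0, "turn": 0},
  {"grip": 1, "tx": 0, "ty": 0, "tz": 0, "turn": 0},
  {"grip": 1, "tx": 0, "ty": 0, "tz": 0, "turn": 0},
], newtons=50)

```text
clock: 3.85
position: [0.5004, 0.0871, 0.0837]
ee_rot: [-0.364, -3.12, 0.001]
force: [-0.2, 0.7, -1.4]
width: 0.403
```

The opening is about 37 mm, so the head is held. I pull to half travel first and check.

>>> drive_tool([
  {"grip": 1, "tx": 0, "ty": 0, "tz": 0.004, "turn": 0},
  {"grip": 1, "tx": 0, "ty": 0, "tz": 0.008, "turn": 0},
  {"grip": 1, "tx": 0, "ty": 0, "tz": 0.012, "turn": 0},
  {"grip": 1, "tx": 0, "ty": 0, "tz": 0.016, "turn": 0},
  {"grip": 1, "tx": 0, "ty": 0, "tz": 0.02, "turn": 0},
  {"grip": 1, "tx": 0, "ty": 0, "tz": 0.024, "turn": 0},
  {"grip": 1, "tx": 0, "ty": 0, "tz": 0.028, "turn": 0},
  {"grip": 1, "tx": 0, "ty": 0, "tz": 0.03, "turn": 0},
  {"grip": 1, "tx": 0, "ty": 0, "tz": 0.03, "turn": 0},
])

```text
clock: 4.75
position: [0.5004, 0.0871, 0.0957]
ee_rot: [-0.364, -3.12, 0.001]
force: [0.7, 0.9, -6.4]
width: 0.402
```

```bash
cat > chk.py <<'E'
from cell import *
from h import *
s=observe(); print(s['clock'],np.round(s['position'],4),np.round(s['force'],2),round(s['width'],3))
P=[]
for n in ["scene","side"]:
    im=get_image(n); c=camera_info(n); cv2.imwrite(f"pics/{n}_{s['clock']:.2f}.png",im[:,:,::-1])
    for uv,st in brass(im,10): print(n,uv.round(1),st)
E
python3 chk.py
```

```text
4.75 [0.5004 0.0871 0.0957] [ 0.69  0.86 -6.37] 0.402
scene [360.4 131.8] [352 129  17   8  81]
scene [590.7 163.7] [ 530  130  110   70 5109]
scene [311.5 144.3] [303 143  17   4  23]
scene [258.8 160.3] [256 156   6  11  46]
scene [332.5 167. ] [323 158  21  20 328]
scene [409.1 177.1] [401 168  16  19 241]
scene [618.1 214.7] [ 589  193   51   45 1386]
side [404.3 195. ] [399 192  10   9  38]
side [363.1 199.1] [360 196   7   7  31]
side [357.4 306.4] [347 292  22  30 519]
```

6.4 N at 12 mm matches the spring, with no slip. I go on to 24 mm and hold.

>>> drive_tool([
  {"grip": 1, "tx": 0, "ty": 0, "tz": 0.004, "turn": 0},
  {"grip": 1, "tx": 0, "ty": 0, "tz": 0.008, "turn": 0},
  {"grip": 1, "tx": 0, "ty": 0, "tz": 0.012, "turn": 0},
  {"grip": 1, "tx": 0, "ty": 0, "tz": 0.016, "turn": 0},
  {"grip": 1, "tx": 0, "ty": 0, "tz": 0.02, "turn": 0},
  {"grip": 1, "tx": 0, "ty": 0, "tz": 0.024, "turn": 0},
  {"grip": 1, "tx": 0, "ty": 0, "tz": 0.028, "turn": 0},
  {"grip": 1, "tx": 0, "ty": 0, "tz": 0.03, "turn": 0},
  {"grip": 1, "tx": 0, "ty": 0, "tz": 0.03, "turn": 0},
  {"grip": 1, "tx": 0, "ty": 0, "tz": 0.03, "turn": 0},
])

```text
clock: 5.85
position: [0.5003, 0.0871, 0.1075]
ee_rot: [-0.364, -3.12, 0.001]
force: [3.7, 1.9, -12.1]
width: 0.401
```

```bash
python3 chk.py; python3 - <<'E'
import cv2,glob,os
f=max(glob.glob('pics/side_*.png'),key=os.path.getmtime);a=cv2.imread(f)[150:390,270:500]
b=cv2.imread('pics/side0.png')[150:390,270:500]
cv2.imwrite('pics/cmp.png',cv2.resize(cv2.hconcat([b,a]),None,fx=1.7,fy=1.7))
E
```

```text
5.85 [0.5003 0.0871 0.1075] [  3.68   1.94 -12.11] 0.401
scene [361.2 126.7] [352 124  19   7  85]
scene [590.7 163.6] [ 530  130  110   70 5109]
scene [310.6 139.2] [302 137  19   5  29]
scene [332.8 162.5] [323 153  21  21 341]
scene [258.8 160. ] [256 155   6  12  46]
scene [409.  177.1] [401 168  16  19 242]
scene [618.1 214.7] [ 589  193   51   45 1384]
side [405.2 188. ] [400 185  10   9  40]
side [363.7 192. ] [361 189   7   7  30]
side [357.4 306.4] [347 292  22  30 521]
```

View pics/cmp.png

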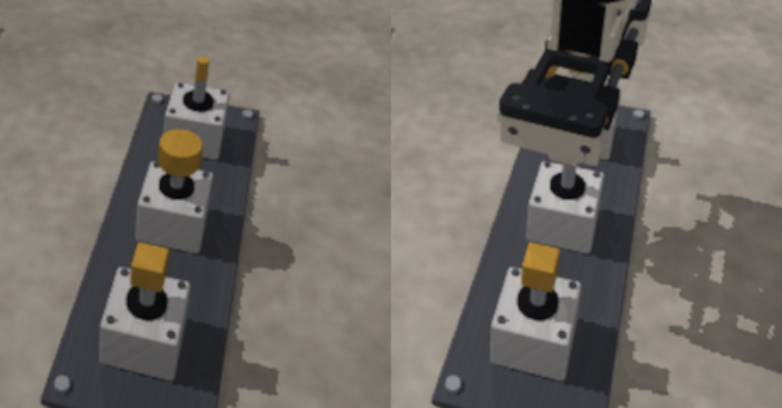

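The right crop shows the stem drawn out below the gripped head, and the square post unmoved. The pull reads 12.1 N at 23.8 mm. I hold 1.5 s, then ease down.

>>> drive_tool([
  {"grip": 1, "tx": 0, "ty": 0, "tz": 0, "turn": 0},
  {"grip": 1, "tx": 0, "ty": 0, "tz": 0, "turn": 0},
  {"grip": 1, "tx": 0, "ty": 0, "tz": 0, "turn": 0},
  {"grip": 1, "tx": 0, "ty": 0, "tz": 0, "turn": 0},
  {"grip": 1, "tx": 0, "ty": 0, "tz": 0, "turn": 0},
  {"grip": 1, "tx": 0, "ty": 0, "tz": 0, "turn": 0},
  {"grip": 1, "tx": 0, "ty": 0, "tz": 0, "turn": 0},
  {"grip": 1, "tx": 0, "ty": 0, "tz": 0, "turn": 0},
  {"grip": 1, "tx": 0, "ty": 0, "tz": 0, "turn": 0},
  {"grip": 1, "tx": 0, "ty": 0, "tz": 0, "turn": 0},
  {"grip": 1, "tx": 0, "ty": 0, "tz": 0, "turn": 0},
  {"grip": 1, "tx": 0, "ty": 0, "tz": 0, "turn": 0},
  {"grip": 1, "tx": 0, "ty": 0, "tz": 0, "turn": 0},
  {"grip": 1, "tx": 0, "ty": 0, "tz": 0, "turn": 0},
  {"grip": 1, "tx": 0, "ty": 0, "tz": 0, "turn": 0},
])

```text
clock: 7.45
position: [0.5003, 0.0871, 0.1075]
ee_rot: [-0.364, -3.12, 0.001]
force: [4.4, 0.9, -12.3]
width: 0.4
```

>>> drive_tool([
  {"grip": 1, "tx": 0, "ty": 0, "tz": -0.003, "turn": 0},
  {"grip": 1, "tx": 0, "ty": 0, "tz": -0.006, "turn": 0},
  {"grip": 1, "tx": 0, "ty": 0, "tz": -0.009, "turn": 0},
  {"grip": 1, "tx": 0, "ty": 0, "tz": -0.012, "turn": 0},
  {"grip": 1, "tx": 0, "ty": 0, "tz": -0.015, "turn": 0},
  {"grip": 1, "tx": 0, "ty": 0, "tz": -0.018, "turn": 0},
  {"grip": 1, "tx": 0, "ty": 0, "tz": -0.021, "turn": 0},
  {"grip": 1, "tx": 0, "ty": 0, "tz": -0.024, "turn": 0},
  {"grip": 1, "tx": 0, "ty": 0, "tz": -0.027, "turn": 0},
  {"grip": 1, "tx": 0, "ty": 0, "tz": -0.03, "turn": 0},
  {"grip": 1, "tx": 0, "ty": 0, "tz": -0.033, "turn": 0},
  {"grip": 1, "tx": 0, "ty": 0, "tz": -0.036, "turn": 0},
  {"grip": 1, "tx": 0, "ty": 0, "tz": -0.039, "turn": 0},
  {"grip": 1, "tx": 0, "ty": 0, "tz": -0.042, "turn": 0},
  {"grip": 1, "tx": 0, "ty": 0, "tz": -0.045, "turn": 0},
  {"grip": 1, "tx": 0, "ty": 0, "tz": -0.048, "turn": 0},
  {"grip": 1, "tx": 0, "ty": 0, "tz": -0.051, "turn": 0},
  {"grip": 1, "tx": 0, "ty": 0, "tz": -0.054, "turn": 0},
  {"grip": 1, "tx": 0, "ty": 0, "tz": -0.056, "turn": 0},
  {"grip": 1, "tx": 0, "ty": 0, "tz": -0.057, "turn": 0},
])

```text
clock: 9.45
position: [0.5004, 0.0871, 0.0847]
ee_rot: [-0.364, -3.12, 0.001]
force: [0.0, 0.6, -0.6]
width: 0.403
```

>>> drive_tool([
  {"grip": 1, "tx": 0, "ty": 0, "tz": -0.0012, "turn": 0},
  {"grip": 1, "tx": 0, "ty": 0, "tz": -0.0025, "turn": 0},
  {"grip": 1, "tx": 0, "ty": 0, "tz": -0.0025, "turn": 0},
  {"grip": 1, "tx": 0, "ty": 0, "tz": -0.0025, "turn": 0},
])

```text
clock: 9.85
position: [0.5004, 0.0871, 0.0837]
ee_rot: [-0.364, -3.12, 0.001]
force: [0.4, 1.7, -1.3]
width: 0.409
```

The tool is back at the pre-pull height and force reading, so I release.

>>> drive_tool([
  {"grip": -1, "tx": 0, "ty": 0, "tz": 0, "turn": 0},
  {"grip": -1, "tx": 0, "ty": 0, "tz": 0, "turn": 0},
  {"grip": -1, "tx": 0, "ty": 0, "tz": 0, "turn": 0},
  {"grip": -1, "tx": 0, "ty": 0, "tz": 0, "turn": 0},
  {"grip": -1, "tx": 0, "ty": 0, "tz": 0, "turn": 0},
  {"grip": -1, "tx": 0, "ty": 0, "tz": 0, "turn": 0},
  {"grip": -1, "tx": 0, "ty": 0, "tz": 0, "turn": 0},
  {"grip": -1, "tx": 0, "ty": 0, "tz": 0, "turn": 0},
  {"grip": -1, "tx": 0, "ty": 0, "tz": 0, "turn": 0},
  {"grip": -1, "tx": 0, "ty": 0, "tz": 0, "turn": 0},
])

```text
clock: 10.85
position: [0.5004, 0.0872, 0.0837]
ee_rot: [-0.364, -3.12, 0.001]
force: [-0.3, -0.4, -0.7]
width: 0.999
```

>>> drive_tool([
  {"grip": -1, "tx": 0, "ty": 0, "tz": 0.04, "turn": 0},
  {"grip": -1, "tx": 0, "ty": 0, "tz": 0.1, "turn": 0},
  {"grip": -1, "tx": 0, "ty": 0, "tz": 0.18, "turn": 0},
  {"grip": -1, "tx": 0, "ty": 0, "tz": 0.26, "turn": 0},
  {"grip": -1, "tx": 0, "ty": 0, "tz": 0.34, "turn": 0},
  {"grip": -1, "tx": 0, "ty": 0, "tz": 0.4, "turn": 0},
  {"grip": -1, "tx": 0, "ty": 0, "tz": 0.4, "turn": 0},
  {"grip": -1, "tx": 0, "ty": 0, "tz": 0.4, "turn": 0},
])

```text
clock: 11.65
position: [0.5004, 0.0872, 0.2438]
ee_rot: [0.363, 3.12, 0.0]
force: [0.4, 0.1, -0.2]
width: 0.999
```

```bash
python3 chk.py; python3 - <<'E'
import cv2,glob,os
f=max(glob.glob('pics/side_*.png'),key=os.path.getmtime);print(f);a=cv2.imread(f)[150:390,270:500]
b=cv2.imread('pics/side0.png')[150:390,270:500]
cv2.imwrite('pics/cmp2.png',cv2.resize(cv2.hconcat([b,a]),None,fx=1.7,fy=1.7))
E
```

```text
11.65 [0.5004 0.0872 0.2438] [ 0.4   0.11 -0.19] 0.999
scene [377.4  55.3] [361  50  33  12 203]
scene [294.  66.] [283  64  23   5  52]
scene [327.9  70.8] [319  69  20   5  30]
scene [296.7  74.8] [296  72   3   8  12]
scene [590.7 163.6] [ 530  130  110   70 5110]
scene [258.8 160.1] [256 156   6  11  43]
scene [333.  168.5] [323 157  21  24 387]
scene [409.1 177.1] [401 168  16  19 241]
scene [618.1 214.7] [ 589  193   51   45 1381]
side [422.5  87.1] [416  83  13  11  60]
side [389.3  93.3] [380  91  20   5  47]
side [388.4 190.2] [385 183   8  15  89]
side [375.4 239.3] [363 226  26  28 606]
side [357.4 306.4] [347 292  22  30 520]
pics/side_11.65.png
```

View pics/cmp2.png

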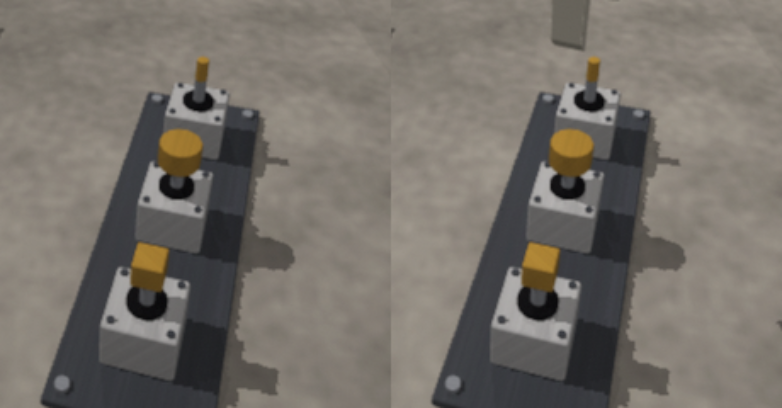

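All three posts look as they did at the start, with the round head within 0.1 px of its first position, and the gripper is clear. Handing in.

```bash
python3 -c "
from cell import *
print(sign_off())"
```

```text
the job is handed in; nothing more can be done
None
```

The round-headed post (the middle one, at about x 0.500, y 0.087) is pull-checked and the job is handed in at about 11.8 s on the robot's clock.

- **Pull:** I gripped the head at 50 N and drew it up 23.8 mm. The vertical reading was 12.1–12.3 N, and I held it there for over 1.5 s. It read 6.4 N at 12 mm and showed no sign of slipping. I read the force only at the end of each move, so the 18 N limit was not watched in between.
- **Return:** I eased it down over about 2.4 s, back to the pre-pull height (0.0837 m) and the same resting force, then let go and backed off to 160 mm above the grip position.
- **Last checks:** in both cameras all three post heads are within about 0.2 px of where they started, so the round post is fully home and the other two look untouched. The force reading was near zero with the gripper clear.
- **Small disagreements:**
  - A sideways reading of about 4 N appeared during the hold and vanished on release.
  - The fixed cameras and the wrist camera differed by about 2 mm in y on the head's position, within the calibration.
  - The first move call was refused because a field was missing, and moved nothing.

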